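# Index the chalk turntable and clamp it

## Robot

A 6-joint arm with a two-finger parallel gripper is mounted at the origin on the work surface. World frame = base frame: x ahead of the robot, y to its left, z up, the work surface at z = 0. Lengths are in m, angles in degrees, forces in N, time in s.
With the tool pointing down it reaches from about 0.3 to 0.75 m from the base axis. Payload 8.5 kg.
Tool frame: the origin (TCP) lies at the very end of the fingers, on their centre line; the grasp point (between the pads) lies 19 mm behind it (env.hold_point_z is the distance from the TCP to the grasp point, in m); z points along the fingers, y is the line along which they close (so a half turn about z gives the same grasp; the last joint's range is limited). The gripper opens to 85 mm and grips with 20 to 120 N. Pads are 22 mm wide; open, the fingers measure 114 mm over their backs; the gripper's body (76 mm by 85 mm) begins 54 mm behind the grasp point. The pads swing forward as they close: fully open they stand 13 mm farther back than shut.
Start: joints at [-84.07, 21.807, 74.336, -0, 83.858, -12.336], TCP at [0.172, -0.522, 0.231] pointing down, gripper open.
Joint ranges: [-178.18, 178.18], [-50.72, 133.34], [12.68, 142.11], [-81.47, 261.47], [9.98, 163.14], [-165.26, 165.26]. Speed limits (degrees/s): [136.94, 136.94, 180, 180, 180, 180].

## Interface

Orientations are given as a 3x3 rotation matrix whose columns are the frame's x, y, z axes.
In Python, from rig import env, optics gives the robot as it stands.
- The arm moves only by the shell command python3 -m jog 'ROWS' [OPENING] [FORCE]. ROWS is JSON, a list of rows, each an object with "linear": the shift along the tool's x, y, z in units of 40 mm (1.0 is 40 mm), a list of three; "roll": the turn about the tool's z in units of 5 degrees (1.0 is 5 degrees). A call has 1 to 12 rows; each row shifts and turns the commanded pose from where the row before left it, along the tool's axes as they then stand; what a row does not reach is not made up. A row lasts 1/12 s, in which the tool goes at most 41.7 mm and 7.16 degrees, less where a joint would pass 70% of its speed; a pose out of reach is approached as far as the arm can. A call is refused whole if a number of a shift passes 1 or a number of a turn 1, either way. A call with a gripper value outside its range is refused whole. OPENING is the opening, from -1 (shut) to 1 (fully open), set as the call begins (- or left out, the last holds). The fingers move at their own pace and stop on an object; FORCE is the grip in N (left out, the last holds). Time passes only in rows, so rows that do not move let the fingers close. It gives the time, the measured TCP pose, the force, the opening and the grip force at its end, in the units of the state.
- env.observe(): the state, without advancing time (a new reading comes with each control period).
- optics.get_image(name): name is "scene" or "top"; returns the picture (400x640x3 uint8, red, green, blue); there is no depth.
- optics.calibration(name): a dict with "fov_y" (degrees; the focal length in pixels is half the picture's height over the tangent of half this angle, whatever the lens; pixels are square), "cx", "cy" (the principal point, pixels), "T" (4x4, takes a point from camera to world coordinates). Camera axes: x right, y down, z forward; pixel columns grow to the right and rows downward; lengths in m; the calibration is good to about 2 mm. A picture is of the moment at which its call begins. calibration takes no time and is no camera call.
- env.close_job(): hands the job in; it is judged then, once.
The state is a dict: "time_s": time; "q": joint angles; "qvel": joint speeds; "joint_efforts": joint torques, N m; "position": TCP position; "tool_rot": TCP orientation; "ft_force": force on the tool from outside, world axes, zero at the start; "wrist_torque": the same for the moment, N m; "grip_width": finger opening in m; "gripper_force": force on a finger pad.
Only numpy, scipy, OpenCV 4.12 (cv2) and the standard library are available. Lean on these libraries where they do the work, as an engineer would, in place of code of your own. Each camera call takes 0.05 s, during which the arm holds its last target. There are 200 camera calls.

## Task

The chalk turntable was left part way between clicks: pushing its peg, turn it anticlockwise on to the next click and press it up firmly, but without forcing it (never more than 20 newtons), against the stop that comes just after the click. Then swing the clamp lever anticlockwise fully over to its own stop, just as gently. Leave the turntable in its click, and the other things on the desk where they are.

Things in the scene. Friction and masses are not known exactly. Their poses are not given: they have to be found in the camera images.
- stand: Fixed wooden stand of the chalk turntable and its clamp lever; place and yaw vary. Origin on the turntable's axis at desk height; x points away from the robot at yaw 0, y left, z up. Base plate: x -120 to 120, y -220 to 120 mm, 12 mm thick.
- turntable: Round wooden turntable, 220 mm across, disc from 34 to 46 mm above the desk. Origin on its axis at the underside; its x axis points at the push peg. Three upright chalks 45 mm from the axis, tops at most 96 mm above the desk. Left part way between two clicks; the next is 25 to 67 degrees on, anticlockwise from above. Drag up to 2 N at the peg. Let go, it stays in its click.
- peg_top (a point): Centre of the top of the push peg: upright dark wood, 16 mm diameter, standing 45 mm out of the disc, top 91 mm above the desk, 90 mm from the axis. At the click it points within about 9 degrees of the stand's -x direction; the click mechanism is worn and hidden under the disc, so the exact place must be felt. Meet it slowly: a knock counts as force.
- click_pin (a joint): Travel of the sprung ball under the disc (m, noisy): about 0.003 riding on the rim, 0.0055 over the bump, 0 only in the pocket. Felt at the peg: a rise to 5 to 8 N at the bump, then a snap: the table jumps about 10 mm ahead of the finger into the pocket, where within 1 or 2 mm it meets a rigid stop. Over 20 N damages it.
- clamp (a joint): Clamp lever angle (rad): near 0 open, 1.2 fully over against a rigid stop, anticlockwise from above. Stays where it is left; takes 3 to 6 N at its knob. Over 20 N damages it.
- clamp_knob_top (a point): Centre of the top of the clamp lever's upright wooden knob: 16 mm diameter, 25 to 70 mm above the desk, on a flat 75 mm steel arm 24 to 34 mm above the desk. Upright pivot axis at x 0, y -165 mm in the stand's frame. Open, the arm points 190 degrees round from the stand's x (towards the robot); fully over, 259 degrees (to the right).
- clay_pot: Brown clay pot, 88 mm wide, 109 mm tall with its wooden stopper. Leave alone. Origin at the centre of its underside.
- pen: Chrome pen lying down, 130 mm long, 10 mm thick. Leave alone. Origin at the centre of its underside.
- protractor: Flat purple plastic protractor, half disc of 50 mm radius, 4 mm thick. Leave alone. Origin at the centre of its underside.
- rubber_eraser: White eraser, 42 x 20 x 13 mm, lying on the stand's base plate. Leave alone. Origin at the centre of its underside.
- board_duster: Felt board duster with wooden back, 120 x 50 x 42 mm. Leave alone. Origin at the centre of its underside.
- chalk_box: Closed cardboard box of chalk, 70 x 110 x 45 mm. Leave alone. Origin at the centre of its underside.
- pencil_sharpener: Metal pencil sharpener, 26 x 16 x 12 mm. Leave alone. Origin at the centre of its underside.

How it is judged (in metres and radians):
On the way, in this order (a step that is already met when the one before it is completed fails the run):
1. the ball has dropped into the pocket and the fingers press the turntable against its stop with at least 4 N (value of joint click_pin below 0.001 m and contact force between the fingers and turntable above 4 N), for 0.15 s.
2. the clamp lever is fully over, the turntable still in its click (value of joint click_pin below 0.001 m and value of joint clamp above 1.12 rad), for 0.2 s.
At the end, for the whole second after the job is handed in: The sprung ball lies in the pocket (click_pin under 1 mm), the clamp lever is past 1.12 of its 1.2 rad, and both are at rest (all of step 2 and angular speed of turntable below 0.05 rad/s and velocity of joint clamp between -0.05 and 0.05 rad/s); the robot touches nothing.
It fails at once if the stand, turntable or lever is pushed with more than 20 N (contact force between any of the fingers, the arm and stand above 20 N).
It fails at once if a bystander is moved by more than 15 mm (distance of any of clay_pot, pen, protractor, rubber_eraser, board_duster, chalk_box, pencil_sharpener from where it was at the start of the episode above 0.015 m).
It also fails if it takes over 67 s, if anything falls off the work surface, if the arm or the gripper's body presses on something with over 40 N, if the wrist force passes 120 N, or if a joint passes its speed limit or range.

## Working session

There is one attempt and no reset: what is moved stays moved. The work goes in short steps, Python scripts to look and compute and a shell command to move; the robot and the scene stay as the last step left them, time stands still between calls to the robot, and variables do not carry over. Pictures are saved under pics/ and viewed, at most 10 in all, crops included, and the job is handed in when it is done.

```bash
ls; mkdir -p pics; python3 - <<'E'
from rig import env, optics
import cv2, numpy as np
for n in("scene","top"):
    cv2.imwrite(f"pics/{n}0.png",optics.get_image(n)[:,:,::-1]); c=optics.calibration(n)
    print(n,c["fov_y"],c["cx"],c["cy"],np.round(c["T"],4).tolist(), [k for k in c])
s=env.observe(); print({k:np.round(v,3).tolist() for k,v in s.items()}, env.hold_point_z)
E
```

```text
pics
scene 56.32943093828853 321.7023411160508 198.00398259174608 [[0.0431, 0.7489, -0.6612, 1.1615], [0.9991, -0.0289, 0.0324, 0.0181], [0.0051, -0.662, -0.7495, 0.721], [0.0, 0.0, 0.0, 1.0]] ['fov_y', 'cx', 'cy', 'T']
top 57.17662543312052 325.55332309578864 201.01793024107536 [[0.0003, -0.9805, 0.1967, 0.4337], [-0.9999, 0.0018, 0.0107, 0.044], [-0.0109, -0.1967, -0.9804, 0.9818], [0.0, 0.0, 0.0, 1.0]] ['fov_y', 'cx', 'cy', 'T']
{'time_s': 0.1, 'q': [-84.07, 21.838, 74.38, 0.0, 83.859, -12.336], 'qvel': [-0.013, -0.031, -0.134, -0.004, -0.048, -0.077], 'joint_efforts': [0.003, -44.922, -23.165, -0.0, 0.004, 0.0], 'position': [0.172, -0.522, 0.231], 'tool_rot': [[0.95, 0.313, -0.0], [0.313, -0.95, 0.001], [0.0, -0.001, -1.0]], 'ft_force': [0.046, 0.706, -0.161], 'wrist_torque': [-0.014, -0.012, -0.016], 'gripper_force': 0.0, 'grip_width': 0.085} 0.0187
```

View pics/scene0.png

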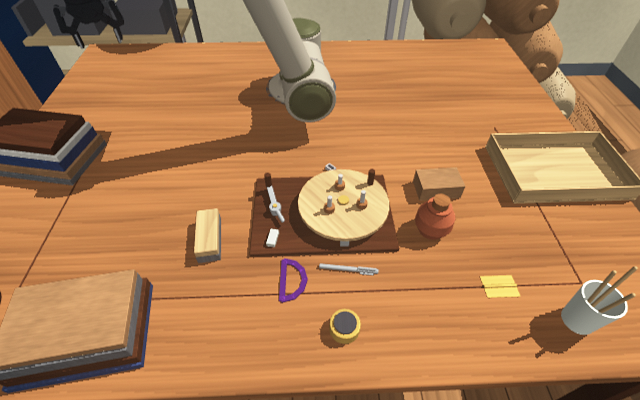

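View pics/top0.png

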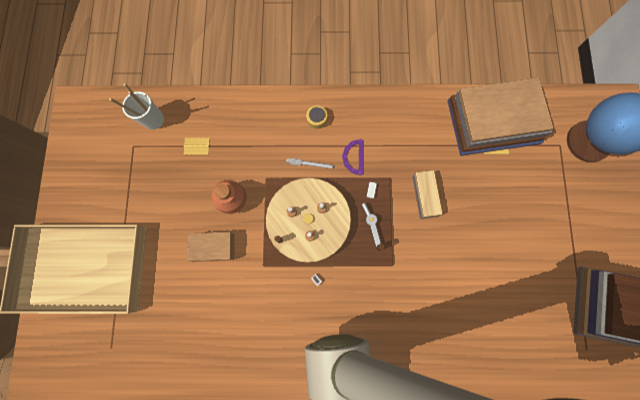

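The top view shows the disc centre at about (308,219), the peg at (278,240), the clamp pivot at (371,219) and its knob at (380,245). In the scene view the peg is at (371,173) and the knob at (268,178).

```bash
cat > h.py <<'E'
import numpy as np, cv2
from rig import env, optics
def ray(n,u,v):
    c=optics.calibration(n); T=np.array(c["T"]); f=200/np.tan(np.radians(c["fov_y"]/2))
    return T[:3,3], T[:3,:3]@np.array([(u-c["cx"])/f,(v-c["cy"])/f,1])
def plane(n,u,v,z):
    o,d=ray(n,u,v); return o+d*(z-o[2])/d[2]
def proj(n,p):
    c=optics.calibration(n); T=np.array(c["T"]); f=200/np.tan(np.radians(c["fov_y"]/2))
    q=T[:3,:3].T@(np.array(p)-T[:3,3]); return np.array([c["cx"]+f*q[0]/q[2],c["cy"]+f*q[1]/q[2]])
def crop(img,x,y,w,h,k): return cv2.resize(img[y:y+h,x:x+w],None,fx=k,fy=k,interpolation=cv2.INTER_CUBIC)
E
python3 - <<'E'
from h import *
t=cv2.imread("pics/top0.png");s=cv2.imread("pics/scene0.png")
cv2.imwrite("pics/c0.png",np.vstack([crop(t,255,165,150,110,5)[:300*2-260],crop(s,245,155,160,100,5)[:260,:750]]) if 0 else crop(t,255,165,150,110,5))
cv2.imwrite("pics/c1.png",crop(s,245,155,160,100,5))
# disc: light wood mask
hsv=cv2.cvtColor(t,cv2.COLOR_BGR2HSV)
m=((hsv[...,2]>140)&(hsv[...,1]<150)).astype(np.uint8); 
m2=np.zeros_like(m); m2[170:270,258:358]=m[170:270,258:358]
cs,_=cv2.findContours(m2,0,1); c=max(cs,key=cv2.contourArea); e=cv2.fitEllipse(cv2.convexHull(c)); print(e, plane("top",*e[0],.046))
for n,u,v,z in[("top",278,240,.091),("scene",371,172,.091),("top",380,245,.07),("scene",268,175,.07),("top",371,219,.035),("scene",275,209,.035)]: print(n,z,plane(n,u,v,z).round(4))
for p in[(264,178),(390,178),(392,265),(264,265)]: print(plane("top",*p,.012).round(4))
E
```

```text
((306.8671875, 193.60287475585938), (100.3915786743164, 137.5231170654297), 178.4371337890625) [0.64133043 0.10305228 0.046     ]
top 0.091 [0.5161 0.1691 0.091 ]
scene 0.091 [0.527  0.1671 0.091 ]
top 0.07 [ 0.5056 -0.0806  0.07  ]
scene 0.07 [ 0.5067 -0.0824  0.07  ]
top 0.035 [ 0.5757 -0.0639  0.035 ]
scene 0.035 [ 0.5869 -0.0652  0.035 ]
[0.6928 0.223  0.012 ]
[ 0.6919 -0.121   0.012 ]
[ 0.4584 -0.1182  0.012 ]
[0.4584 0.2151 0.012 ]
```

View pics/c0.png

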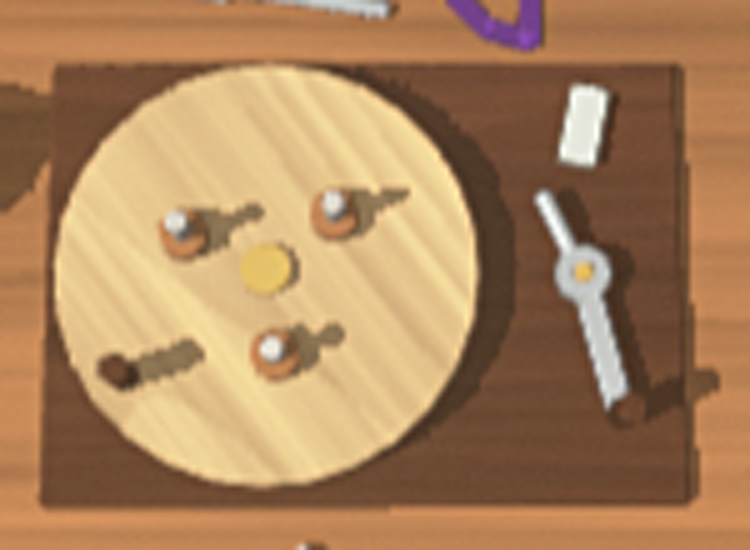

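View pics/c1.png

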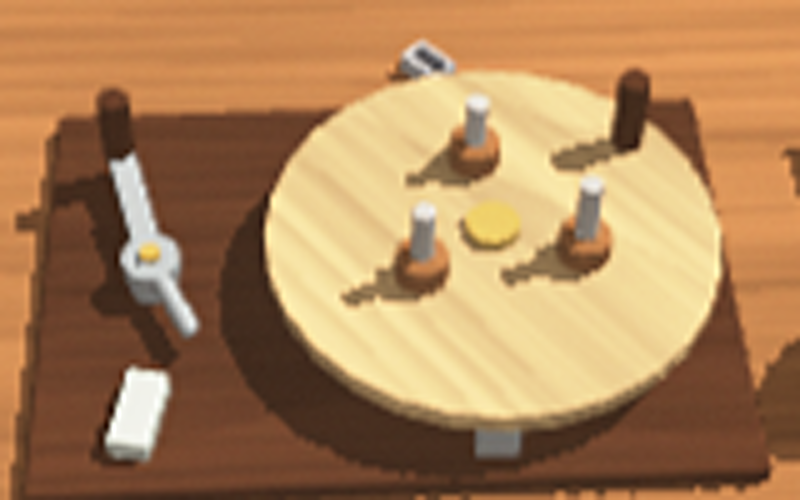

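The crops put the disc centre at top px (308.4,220.2) and the peg top at (277.6,238.6). The knob top is at (381.2,246). In the scene view the peg top is at (371.8,170) and the knob top at (267.6,173.8). The eraser and sharpener are clear of the peg's path.

```bash
python3 - <<'E'
from h import *
def tri(a,b):
    (o,d),(p,e)=ray("top",*a),ray("scene",*b)
    k=np.linalg.lstsq(np.c_[d,-e],p-o,rcond=None)[0]; A=o+k[0]*d;B=p+k[1]*e
    return (A+B)/2,np.linalg.norm(A-B)
C=plane("top",308.4,220.2,.046);C2=plane("scene",245+493/5,155+246/5,.046)
print("C",C.round(4),C2.round(4), "cap",plane("top",308.4,219,.05).round(4),plane("scene",343.4,199.6,.05).round(4))
print("peg",plane("top",277.6,238.6,.091).round(4),plane("scene",371.8,170,.091).round(4),tri((277.6,238.6),(371.8,170)))
print("knob",plane("top",381.2,246,.07).round(4),plane("scene",267.6,173.8,.07).round(4))
print("pivot",plane("top",371.5,219.3,.04).round(4),plane("scene",274.8,205.4,.04).round(4))
B=[plane("top",255+x/5,165+y/5,.012) for x,y in[(56,65),(680,66),(690,500),(40,505)]];print(np.round(B,4).tolist(), np.mean(B,0))
E
```

```text
C [0.5712 0.0984 0.046 ] [0.5876 0.0984 0.046 ] cap [0.5737 0.0982 0.05  ] [0.5765 0.0986 0.05  ]
peg [0.5195 0.1702 0.091 ] [0.5202 0.1699 0.091 ] (array([0.51959584, 0.17018358, 0.09037185]), np.float64(0.00021070400702114845))
knob [ 0.5031 -0.0835  0.07  ] [ 0.5025 -0.0836  0.07  ]
pivot [ 0.5742 -0.0646  0.04  ] [ 0.5799 -0.0655  0.04  ]
[[0.6928, 0.2169, 0.012], [0.6914, -0.1237, 0.012], [0.4584, -0.1208, 0.012], [0.4558, 0.2177, 0.012]] [0.57457803 0.04753538 0.012     ]
```

```bash
python3 - <<'E'
from h import *
print("pot",plane("top",228,197,.055).round(3),"box edge",plane("top",234,246,.045).round(3),plane("top",190,246,.045).round(3))
E
R='{"linear":[0.6,-0.583,0]}'; python3 -m jog '[{"linear":[0.6,-0.583,0]},{"linear":[0.6,-0.583,0]},{"linear":[0.6,-0.583,0]},{"linear":[0.6,-0.583,0]},{"linear":[0.6,-0.583,0]},{"linear":[0.6,-0.583,0]},{"linear":[0.6,-0.583,0]},{"linear":[0.6,-0.583,0]},{"linear":[0.6,-0.583,0]},{"linear":[0.6,-0.583,0]},{"linear":[0.6,-0.583,0]},{"linear":[0.6,-0.583,0]}]' -1 60
```

```text
pot [0.631 0.307 0.055] box edge [0.505 0.287 0.045] [0.505 0.4   0.045]invalid input
```

```bash
python3 -m jog '[{"linear":[0.6,-0.583,0]},{"linear":[0.6,-0.583,0]},{"linear":[0.6,-0.583,0]},{"linear":[0.6,-0.583,0]},{"linear":[0.6,-0.583,0]},{"linear":[0.6,-0.583,0]},{"linear":[0.6,-0.583,0]},{"linear":[0.6,-0.583,0]},{"linear":[0.6,-0.583,0]},{"linear":[0.6,-0.583,0]},{"linear":[0.6,-0.583,0]},{"linear":[0.6,-0.583,0]}]'; python3 -m jog '[{"linear":[0,0,0],"roll":-0.94},{"linear":[0,0,0],"roll":-0.94},{"linear":[0,0,0],"roll":-0.94},{"linear":[0,0,0],"roll":-0.94},{"linear":[0,0,0]},{"linear":[0,0,0]}]'; python3 -c "
from rig import env
print(env.observe())"
```

```text
{'time_s': 0.1, 'q': array([-8.40704276e+01,  2.18375490e+01,  7.43798441e+01,  4.22886514e-04,
        8.38586629e+01, -1.23358593e+01]), 'qvel': array([-0.01306208, -0.03139247, -0.13368822, -0.00384009, -0.04793301,
       -0.0765163 ]), 'joint_efforts': array([ 2.69409516e-03, -4.49221122e+01, -2.31651431e+01, -2.04862063e-04,
        3.69751637e-03,  8.16028290e-06]), 'position': array([ 0.17235141, -0.52201631,  0.23077293]), 'tool_rot': array([[ 9.49615014e-01,  3.13418742e-01, -1.29831902e-04],
       [ 3.13418634e-01, -9.49614140e-01,  1.32108258e-03],
       [ 2.90761829e-04, -1.29521159e-03, -9.99999119e-01]]), 'ft_force': array([ 0.04592734,  0.70584961, -0.1614021 ]), 'wrist_torque': array([-0.0143235 , -0.01238207, -0.01611147]), 'gripper_force': 0.0, 'grip_width': 0.08522222362328727}invalid input
invalid input
```

Every row seems to need both keys, so I'll include "roll" each time.

```bash
python3 -m jog '[{"linear":[0.6,-0.583,0],"roll":0},{"linear":[0.6,-0.583,0],"roll":0},{"linear":[0.6,-0.583,0],"roll":0},{"linear":[0.6,-0.583,0],"roll":0},{"linear":[0.6,-0.583,0],"roll":0},{"linear":[0.6,-0.583,0],"roll":0},{"linear":[0.6,-0.583,0],"roll":0},{"linear":[0.6,-0.583,0],"roll":0},{"linear":[0.6,-0.583,0],"roll":0},{"linear":[0.6,-0.583,0],"roll":0},{"linear":[0.6,-0.583,0],"roll":0},{"linear":[0.6,-0.583,0],"roll":0}]' -1 60
```

```text
time_s: 1.1
position: [0.3584, -0.1646, 0.2313]
tool_rot: [[0.95, 0.313, -0.0], [0.313, -0.95, 0.0], [-0.0, -0.0, -1.0]]
ft_force: [0.6, -0.8, 0.5]
grip_width: 0.0001
gripper_force: 0.0
```

```bash
python3 -m jog '[{"linear":[0.6,-0.583,0],"roll":0},{"linear":[0.6,-0.583,0],"roll":0},{"linear":[0.6,-0.583,0],"roll":0},{"linear":[0.6,-0.583,0],"roll":0},{"linear":[0.6,-0.583,0],"roll":0},{"linear":[0.6,-0.583,0],"roll":0},{"linear":[0.6,-0.583,0],"roll":0},{"linear":[0.6,-0.583,0],"roll":0},{"linear":[0.6,-0.583,0],"roll":0},{"linear":[0.6,-0.583,0],"roll":0},{"linear":[0.6,-0.583,0],"roll":0},{"linear":[0.6,-0.583,0],"roll":0}]'; python3 -m jog '[{"linear":[0,0,0],"roll":-0.94},{"linear":[0,0,0],"roll":-0.94},{"linear":[0,0,0],"roll":-0.94},{"linear":[0,0,0],"roll":-0.94},{"linear":[0,0,0],"roll":0},{"linear":[0,0,0],"roll":0}]'
```

```text
time_s: 2.1
position: [0.5442, 0.1915, 0.2309]
tool_rot: [[0.95, 0.314, -0.001], [0.314, -0.95, -0.0], [-0.001, -0.0, -1.0]]
ft_force: [-0.0, -0.9, 0.4]
grip_width: 0.0002
gripper_force: 0.0
time_s: 2.6
position: [0.5438, 0.1897, 0.231]
tool_rot: [[0.799, 0.601, -0.001], [0.601, -0.799, -0.0], [-0.001, -0.0, -1.0]]
ft_force: [0.4, 0.3, -0.1]
grip_width: 0.0001
gripper_force: 0.0
```

```bash
python3 -m jog '[{"linear":[0,0,0.8],"roll":0},{"linear":[0,0,0.8],"roll":0},{"linear":[0,0,0.8],"roll":0},{"linear":[0,0,0.8],"roll":0},{"linear":[0,0,0.5],"roll":0},{"linear":[0,0,0.35],"roll":0},{"linear":[0,0,0.2],"roll":0},{"linear":[0,0,0],"roll":0},{"linear":[0,0,0],"roll":0}]'; python3 -c "
from h import *
im=np.vstack([crop(optics.get_image('top')[:,:,::-1],240,165,130,110,3),crop(optics.get_image('scene')[:,:,::-1],290,130,130,90,3)])
cv2.imwrite('pics/d0.png',im)"
```

```text
time_s: 3.35
position: [0.5442, 0.1897, 0.0618]
tool_rot: [[0.799, 0.602, 0.0], [0.602, -0.799, 0.0], [0.0, 0.0, -1.0]]
ft_force: [0.4, -0.3, 0.0]
grip_width: -0.0002
gripper_force: 0.0
```

View pics/d0.png

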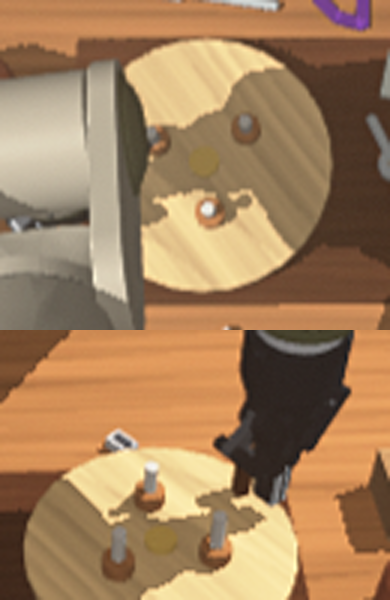

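The fingers stand just behind the peg (scene crop, peg at about (240,478), fingers at (270,485)) and nothing else is touched. I'll meet the peg slowly.

```bash
python3 -m jog '[{"linear":[-0.04,0,0],"roll":0},{"linear":[-0.04,0,0],"roll":0},{"linear":[-0.04,0,0],"roll":0},{"linear":[-0.04,0,0],"roll":0},{"linear":[-0.025,0,0],"roll":0},{"linear":[-0.025,0,0],"roll":0},{"linear":[-0.025,0,0],"roll":0},{"linear":[-0.025,0,0],"roll":0}]';  python3 -m jog '[{"linear":[-0.025,0,0],"roll":0},{"linear":[-0.025,0,0],"roll":0},{"linear":[-0.025,0,0],"roll":0},{"linear":[-0.025,0,0],"roll":0}]'
```

```text
time_s: 4.12
position: [0.5356, 0.1834, 0.0613]
tool_rot: [[0.798, 0.603, 0.0], [0.603, -0.798, 0.0], [0.0, 0.0, -1.0]]
ft_force: [0.2, -0.2, -0.1]
grip_width: -0.0001
gripper_force: 0.0
time_s: 4.45
position: [0.5325, 0.1813, 0.0613]
tool_rot: [[0.798, 0.603, 0.0], [0.603, -0.798, 0.0], [0.001, -0.0, -1.0]]
ft_force: [2.1, 2.3, 0.4]
grip_width: -0.0
gripper_force: 1.5
```

```bash
python3 -m jog '[{"linear":[-0.039,-0.007,0],"roll":-0.2},{"linear":[-0.039,-0.007,0],"roll":-0.2},{"linear":[-0.039,-0.007,0],"roll":-0.2},{"linear":[-0.039,-0.007,0],"roll":-0.2},{"linear":[-0.039,-0.007,0],"roll":-0.2},{"linear":[-0.039,-0.007,0],"roll":-0.2},{"linear":[-0.039,-0.007,0],"roll":-0.2},{"linear":[-0.039,-0.007,0],"roll":-0.2},{"linear":[-0.039,-0.007,0],"roll":-0.2},{"linear":[-0.039,-0.007,0],"roll":-0.2}]'
```

```text
time_s: 5.28
position: [0.5189, 0.1726, 0.0614]
tool_rot: [[0.68, 0.733, 0.0], [0.733, -0.68, -0.0], [-0.0, 0.0, -1.0]]
ft_force: [2.6, 0.9, -1.8]
grip_width: 0.0001
gripper_force: 1.4
```

```bash
python3 -m jog '[{"linear":[-0.039,-0.007,0],"roll":-0.2},{"linear":[-0.039,-0.007,0],"roll":-0.2},{"linear":[-0.039,-0.007,0],"roll":-0.2},{"linear":[-0.039,-0.007,0],"roll":-0.2},{"linear":[-0.039,-0.007,0],"roll":-0.2},{"linear":[-0.039,-0.007,0],"roll":-0.2},{"linear":[-0.039,-0.007,0],"roll":-0.2},{"linear":[-0.039,-0.007,0],"roll":-0.2},{"linear":[-0.039,-0.007,0],"roll":-0.2},{"linear":[-0.039,-0.007,0],"roll":-0.2},{"linear":[-0.039,-0.007,0],"roll":-0.2},{"linear":[-0.039,-0.007,0],"roll":-0.2}]'
```

```text
time_s: 6.28
position: [0.5048, 0.1599, 0.0614]
tool_rot: [[0.513, 0.859, 0.0], [0.859, -0.513, 0.0], [0.0, 0.0, -1.0]]
ft_force: [4.2, 1.1, 0.4]
grip_width: -0.0002
gripper_force: 1.3
```

```bash
python3 -m jog '[{"linear":[-0.039,-0.007,0],"roll":-0.2},{"linear":[-0.039,-0.007,0],"roll":-0.2},{"linear":[-0.039,-0.007,0],"roll":-0.2},{"linear":[-0.039,-0.007,0],"roll":-0.2},{"linear":[-0.039,-0.007,0],"roll":-0.2},{"linear":[-0.039,-0.007,0],"roll":-0.2}]'
```

```text
time_s: 6.78
position: [0.4988, 0.1525, 0.0614]
tool_rot: [[0.42, 0.908, -0.0], [0.908, -0.42, 0.0], [0.0, -0.0, -1.0]]
ft_force: [3.6, 1.8, 1.5]
grip_width: 0.0003
gripper_force: 1.4
```

```bash
python3 -m jog '[{"linear":[-0.026,-0.004,0],"roll":-0.14},{"linear":[-0.026,-0.004,0],"roll":-0.14},{"linear":[-0.026,-0.004,0],"roll":-0.14},{"linear":[-0.026,-0.004,0],"roll":-0.14},{"linear":[-0.026,-0.004,0],"roll":-0.14}]'; python3 -m jog '[{"linear":[-0.026,-0.004,0],"roll":-0.14},{"linear":[-0.026,-0.004,0],"roll":-0.14},{"linear":[-0.026,-0.004,0],"roll":-0.14},{"linear":[-0.026,-0.004,0],"roll":-0.14}]'
```

```text
time_s: 7.2
position: [0.496, 0.1481, 0.0613]
tool_rot: [[0.364, 0.931, -0.0], [0.931, -0.364, 0.0], [-0.0, -0.0, -1.0]]
ft_force: [1.1, 1.8, 1.9]
grip_width: 0.0
gripper_force: 1.3
time_s: 7.53
position: [0.4938, 0.1445, 0.0613]
tool_rot: [[0.318, 0.948, -0.001], [0.948, -0.318, 0.0], [-0.0, -0.001, -1.0]]
ft_force: [0.8, 3.0, 3.0]
grip_width: 0.0001
gripper_force: 1.5
```

```bash
for i in 1; do python3 -m jog '[{"linear":[-0.026,-0.004,0],"roll":-0.14},{"linear":[-0.026,-0.004,0],"roll":-0.14},{"linear":[-0.026,-0.004,0],"roll":-0.14}]'; done|grep -E "pos|ft|gripper"; python3 -m jog '[{"linear":[-0.026,-0.004,0],"roll":-0.14},{"linear":[-0.026,-0.004,0],"roll":-0.14}]' |grep -E "pos|ft|gripper"
```

```text
position: [0.4924, 0.1417, 0.0613]
ft_force: [0.1, 3.2, 2.9]
gripper_force: 1.6
position: [0.4915, 0.1397, 0.0612]
ft_force: [-0.3, 2.8, 2.3]
gripper_force: 1.3
```

```bash
python3 -m jog '[{"linear":[-0.026,-0.004,0],"roll":-0.14},{"linear":[-0.026,-0.004,0],"roll":-0.14}]' |grep -E "pos|ft|gripper"; python3 -m jog '[{"linear":[-0.026,-0.004,0],"roll":-0.14},{"linear":[-0.026,-0.004,0],"roll":-0.14}]' |grep -E "pos|ft|gripper"
```

```text
position: [0.4907, 0.138, 0.0612]
ft_force: [-0.2, 7.2, 2.1]
gripper_force: 3.6
position: [0.4901, 0.1368, 0.0613]
ft_force: [0.5, 11.6, 0.2]
gripper_force: 5.4
```

```bash
python3 -m jog '[{"linear":[0,0,0],"roll":0},{"linear":[0,0,0],"roll":0}]' |grep -E "pos|ft|gripper|rot"
```

```text
position: [0.4899, 0.1362, 0.0612]
tool_rot: [[0.213, 0.977, -0.001], [0.977, -0.213, 0.001], [0.001, -0.001, -1.0]]
ft_force: [-0.9, 5.1, 1.9]
gripper_force: 2.5
```

```bash
python3 -m jog '[{"linear":[-0.015,-0.002,0],"roll":-0.08},{"linear":[0,0,0],"roll":0}]' |grep -E "pos|ft|gripper"; python3 -m jog '[{"linear":[-0.015,-0.002,0],"roll":-0.08},{"linear":[0,0,0],"roll":0}]' |grep -E "pos|ft|gripper"
```

```text
position: [0.4897, 0.1358, 0.0612]
ft_force: [-0.8, 6.2, 1.3]
gripper_force: 3.3
position: [0.4894, 0.1352, 0.0612]
ft_force: [-0.9, 7.2, 1.3]
gripper_force: 3.1
```

```bash
python3 -m jog '[{"linear":[-0.015,-0.002,0],"roll":-0.08},{"linear":[0,0,0],"roll":0}]' |grep -E "pos|ft|gripper"; python3 -m jog '[{"linear":[-0.015,-0.002,0],"roll":-0.08},{"linear":[0,0,0],"roll":0}]' |grep -E "pos|ft|gripper"
```

```text
position: [0.4892, 0.1346, 0.0612]
ft_force: [-1.7, 5.8, 1.7]
gripper_force: 2.5
position: [0.4889, 0.1339, 0.0612]
ft_force: [-1.5, 4.6, 1.9]
gripper_force: 2.2
```

```bash
python3 -m jog '[{"linear":[-0.015,-0.002,0],"roll":-0.08},{"linear":[0,0,0],"roll":0}]' |grep -E "pos|ft|gripper"; python3 -m jog '[{"linear":[-0.015,-0.002,0],"roll":-0.08},{"linear":[0,0,0],"roll":0}]' |grep -E "pos|ft|gripper"; python3 -m jog '[{"linear":[-0.015,-0.002,0],"roll":-0.08},{"linear":[0,0,0],"roll":0}]' |grep -E "pos|ft|gripper"
```

```text
position: [0.4887, 0.1332, 0.0612]
ft_force: [-1.7, 3.2, 2.3]
gripper_force: 1.8
position: [0.4885, 0.1325, 0.0612]
ft_force: [-1.2, 3.6, 1.3]
gripper_force: 1.5
position: [0.4884, 0.1318, 0.0611]
ft_force: [-1.9, 2.2, -0.0]
gripper_force: 1.2
```

```bash
python3 -m jog '[{"linear":[-0.015,-0.002,0],"roll":-0.08},{"linear":[-0.015,-0.002,0],"roll":-0.08},{"linear":[0,0,0],"roll":0}]' |grep -E "pos|ft|gripper"; python3 -m jog '[{"linear":[-0.015,-0.002,0],"roll":-0.08},{"linear":[-0.015,-0.002,0],"roll":-0.08},{"linear":[0,0,0],"roll":0}]' |grep -E "pos|ft|gripper|time|rot"
```

```text
position: [0.4884, 0.1304, 0.0612]
ft_force: [-0.7, 0.9, 0.0]
gripper_force: 0.4
time_s: 10.12
position: [0.4884, 0.1291, 0.0614]
tool_rot: [[0.137, 0.991, 0.001], [0.991, -0.137, -0.001], [-0.0, 0.001, -1.0]]
ft_force: [0.2, -0.7, -0.5]
gripper_force: 0.0
```

Snap felt: the force has dropped to zero. I'll follow slowly until it meets the stop.

```bash
python3 -m jog '[{"linear":[-0.02,-0.003,0],"roll":-0.1},{"linear":[-0.02,-0.003,0],"roll":-0.1},{"linear":[-0.02,-0.003,0],"roll":-0.1},{"linear":[-0.02,-0.003,0],"roll":-0.1},{"linear":[0,0,0],"roll":0}]' |grep -E "pos|ft|gripper"; python3 -m jog '[{"linear":[-0.0125,-0.002,0],"roll":-0.06},{"linear":[-0.0125,-0.002,0],"roll":-0.06},{"linear":[-0.0125,-0.002,0],"roll":-0.06},{"linear":[0,0,0],"roll":0}]' |grep -E "pos|ft|gripper|time|rot"
```

```text
position: [0.4874, 0.1261, 0.0614]
ft_force: [-1.0, 0.6, 0.6]
gripper_force: 0.0
time_s: 10.87
position: [0.4869, 0.1248, 0.0613]
tool_rot: [[0.087, 0.996, 0.0], [0.996, -0.087, -0.0], [-0.0, 0.0, -1.0]]
ft_force: [0.2, -0.3, 0.4]
gripper_force: 0.0
```

```bash
python3 -m jog '[{"linear":[-0.0125,-0.002,0],"roll":-0.06},{"linear":[-0.0125,-0.002,0],"roll":-0.06},{"linear":[-0.0125,-0.002,0],"roll":-0.06},{"linear":[0,0,0],"roll":0}]' |grep -E "pos|ft|gripper";  python3 -m jog '[{"linear":[-0.0125,-0.002,0],"roll":-0.06},{"linear":[-0.0125,-0.002,0],"roll":-0.06},{"linear":[0,0,0],"roll":0}]' |grep -E "pos|ft|gripper|time|rot"
```

```text
position: [0.4865, 0.1234, 0.0613]
ft_force: [-0.6, 0.2, 1.2]
gripper_force: 0.1
time_s: 11.45
position: [0.4862, 0.1224, 0.0613]
tool_rot: [[0.061, 0.998, -0.0], [0.998, -0.061, -0.0], [-0.0, -0.0, -1.0]]
ft_force: [-1.1, 0.7, 0.6]
gripper_force: 0.1
```

```bash
python3 -m jog '[{"linear":[-0.0125,-0.002,0],"roll":-0.06},{"linear":[-0.0125,-0.002,0],"roll":-0.06},{"linear":[0,0,0],"roll":0}]' |grep -E "pos|ft|gripper";  python3 -m jog '[{"linear":[-0.0125,-0.002,0],"roll":-0.06},{"linear":[-0.0125,-0.002,0],"roll":-0.06},{"linear":[0,0,0],"roll":0}]' |grep -E "pos|ft|gripper|time|rot"
```

```text
position: [0.486, 0.1217, 0.0613]
ft_force: [1.1, 2.8, 0.2]
gripper_force: 1.3
time_s: 11.95
position: [0.4859, 0.1213, 0.0613]
tool_rot: [[0.041, 0.999, 0.0], [0.999, -0.041, 0.002], [0.002, 0.0, -1.0]]
ft_force: [1.1, 7.1, -0.3]
gripper_force: 3.7
```

```bash
python3 -m jog '[{"linear":[0,0,0],"roll":0},{"linear":[0,0,0],"roll":0},{"linear":[0,0,0],"roll":0}]' |grep -E "pos|ft|gripper";  python3 -m jog '[{"linear":[-0.01,0,0],"roll":0},{"linear":[0,0,0],"roll":0},{"linear":[0,0,0],"roll":0}]' |grep -E "pos|ft|gripper|time|rot"
```

```text
position: [0.4859, 0.1213, 0.0614]
ft_force: [-0.3, 6.5, 0.4]
gripper_force: 3.7
time_s: 12.45
position: [0.4859, 0.1211, 0.0614]
tool_rot: [[0.041, 0.999, 0.0], [0.999, -0.041, 0.002], [0.002, 0.0, -1.0]]
ft_force: [0.3, 9.4, -1.0]
gripper_force: 4.6
```

```bash
python3 -m jog '[{"linear":[-0.006,0,0],"roll":0},{"linear":[0,0,0],"roll":0},{"linear":[0,0,0],"roll":0},{"linear":[0,0,0],"roll":0}]' |grep -E "pos|ft|gripper|time"; python3 -m jog '[{"linear":[0.05,0,0],"roll":0},{"linear":[0.1,0,0],"roll":0},{"linear":[0.25,0,0],"roll":0},{"linear":[0.2,0,0],"roll":0},{"linear":[0,0,-0.5],"roll":0},{"linear":[0,0,-0.9],"roll":0},{"linear":[0,0,-0.9],"roll":0},{"linear":[0,0,0],"roll":0}]'|grep -E "pos|ft|gripper|time|rot"
```

```text
time_s: 12.78
position: [0.4859, 0.1211, 0.0614]
ft_force: [0.4, 10.8, -0.7]
gripper_force: 5.2
time_s: 13.45
position: [0.4894, 0.1448, 0.1594]
tool_rot: [[0.04, 0.999, 0.011], [0.999, -0.04, 0.0], [0.001, 0.011, -1.0]]
ft_force: [0.3, -0.8, 0.5]
gripper_force: 0.0
```

```bash
python3 -m jog '[{"linear":[-0.6,0.047,0],"roll":0},{"linear":[-0.7,0.047,0],"roll":0},{"linear":[-0.7,0.047,0],"roll":0},{"linear":[-0.7,0.047,0],"roll":0},{"linear":[-0.7,0.047,0],"roll":0},{"linear":[-0.7,0.047,0],"roll":0},{"linear":[-0.6,0.047,0],"roll":0},{"linear":[-0.288,0.047,0],"roll":0},{"linear":[0,0,0],"roll":-1},{"linear":[0,0,0],"roll":-1},{"linear":[0,0,0],"roll":-1},{"linear":[0,0,0],"roll":0}]';  python3 -c "
from h import *
cv2.imwrite('pics/e0.png',crop(optics.get_image('scene')[:,:,::-1],230,120,200,140,4))"
```

```text
time_s: 14.45
position: [0.4938, -0.0554, 0.1532]
tool_rot: [[-0.223, 0.975, -0.0], [0.975, 0.223, 0.0], [0.0, -0.0, -1.0]]
ft_force: [-0.7, -0.0, -0.4]
grip_width: -0.0002
gripper_force: 0.0
```

View pics/e0.png

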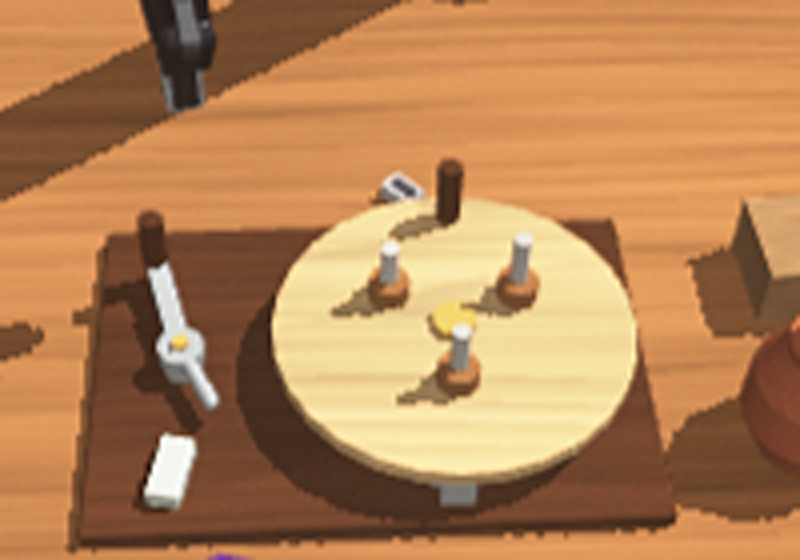

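The peg (scene crop (450,165)) now points at the stand's −x side, the lever is still open with its knob at (150,215), and the fingers hang beside it. Down next to the knob now.

```bash
python3 -m jog '[{"linear":[0,0.06,0.7],"roll":0},{"linear":[0,0,0.8],"roll":0},{"linear":[0,0,0.6],"roll":0},{"linear":[0,0,0.35],"roll":0},{"linear":[0,0,0.2],"roll":0},{"linear":[0,0,0],"roll":0},{"linear":[0,0,0],"roll":0}]' |grep -E "pos|ft|gripper";  python3 -m jog '[{"linear":[-0.04,0,0],"roll":0},{"linear":[-0.04,0,0],"roll":0},{"linear":[-0.04,0,0],"roll":0},{"linear":[-0.04,0,0],"roll":0},{"linear":[-0.025,0,0],"roll":0},{"linear":[-0.025,0,0],"roll":0}]' |grep -E "pos|ft|gripper|time"
```

```text
position: [0.4964, -0.0555, 0.0477]
ft_force: [-0.5, -0.3, 0.6]
gripper_force: 0.0
time_s: 15.58
position: [0.498, -0.064, 0.0475]
ft_force: [-0.1, -0.6, -0.3]
gripper_force: 0.0
```

```bash
python3 -m jog '[{"linear":[-0.025,0,0],"roll":0},{"linear":[-0.025,0,0],"roll":0},{"linear":[-0.02,0,0],"roll":0},{"linear":[0,0,0],"roll":0}]' |grep -E "pos|ft|gripper";  python3 -m jog '[{"linear":[-0.02,0,0],"roll":0},{"linear":[-0.02,0,0],"roll":0},{"linear":[0,0,0],"roll":0}]' |grep -E "pos|ft|gripper|time"
```

```text
position: [0.4983, -0.0662, 0.0473]
ft_force: [0.1, 4.3, 2.2]
gripper_force: 2.0
time_s: 16.17
position: [0.4987, -0.068, 0.0473]
ft_force: [-0.6, 4.3, 2.9]
gripper_force: 2.2
```

```bash
python3 -m jog '[{"linear":[-0.033,-0.007,0],"roll":-0.2},{"linear":[-0.033,-0.007,0],"roll":-0.2},{"linear":[-0.033,-0.007,0],"roll":-0.2},{"linear":[-0.033,-0.007,0],"roll":-0.2},{"linear":[-0.033,-0.007,0],"roll":-0.2},{"linear":[-0.033,-0.007,0],"roll":-0.2},{"linear":[-0.033,-0.007,0],"roll":-0.2},{"linear":[-0.033,-0.007,0],"roll":-0.2}]'
```

```text
time_s: 16.83
position: [0.4998, -0.079, 0.0473]
tool_rot: [[-0.355, 0.935, 0.0], [0.935, 0.355, -0.0], [-0.0, 0.0, -1.0]]
ft_force: [1.1, 5.3, 1.4]
grip_width: -0.0001
gripper_force: 2.3
```

```bash
python3 -m jog '[{"linear":[-0.033,-0.007,0],"roll":-0.2},{"linear":[-0.033,-0.007,0],"roll":-0.2},{"linear":[-0.033,-0.007,0],"roll":-0.2},{"linear":[-0.033,-0.007,0],"roll":-0.2},{"linear":[-0.033,-0.007,0],"roll":-0.2},{"linear":[-0.033,-0.007,0],"roll":-0.2},{"linear":[-0.033,-0.007,0],"roll":-0.2},{"linear":[-0.033,-0.007,0],"roll":-0.2},{"linear":[-0.033,-0.007,0],"roll":-0.2},{"linear":[-0.033,-0.007,0],"roll":-0.2},{"linear":[-0.033,-0.007,0],"roll":-0.2},{"linear":[-0.033,-0.007,0],"roll":-0.2}]'
```

```text
time_s: 17.83
position: [0.5038, -0.0945, 0.0473]
tool_rot: [[-0.541, 0.841, 0.0], [0.841, 0.541, 0.0], [-0.0, 0.0, -1.0]]
ft_force: [0.0, 4.4, 1.2]
grip_width: -0.0001
gripper_force: 2.3
```

```bash
python3 -m jog '[{"linear":[-0.033,-0.007,0],"roll":-0.2},{"linear":[-0.033,-0.007,0],"roll":-0.2},{"linear":[-0.033,-0.007,0],"roll":-0.2},{"linear":[-0.033,-0.007,0],"roll":-0.2},{"linear":[-0.033,-0.007,0],"roll":-0.2},{"linear":[-0.033,-0.007,0],"roll":-0.2},{"linear":[-0.033,-0.007,0],"roll":-0.2},{"linear":[-0.033,-0.007,0],"roll":-0.2},{"linear":[-0.033,-0.007,0],"roll":-0.2},{"linear":[-0.033,-0.007,0],"roll":-0.2},{"linear":[-0.033,-0.007,0],"roll":-0.2},{"linear":[-0.033,-0.007,0],"roll":-0.2}]'
```

```text
time_s: 18.83
position: [0.5106, -0.1089, 0.0473]
tool_rot: [[-0.704, 0.71, -0.0], [0.71, 0.704, 0.0], [0.001, -0.0, -1.0]]
ft_force: [-0.9, 5.2, 1.2]
grip_width: 0.0003
gripper_force: 2.2
```

```bash
python3 -m jog '[{"linear":[-0.033,-0.006,0],"roll":-0.2},{"linear":[-0.033,-0.006,0],"roll":-0.2},{"linear":[-0.033,-0.006,0],"roll":-0.2},{"linear":[-0.033,-0.006,0],"roll":-0.2},{"linear":[-0.033,-0.006,0],"roll":-0.2},{"linear":[-0.033,-0.006,0],"roll":-0.2},{"linear":[-0.033,-0.006,0],"roll":-0.2},{"linear":[-0.033,-0.006,0],"roll":-0.2},{"linear":[-0.033,-0.006,0],"roll":-0.2},{"linear":[-0.033,-0.006,0],"roll":-0.2},{"linear":[-0.033,-0.006,0],"roll":-0.2},{"linear":[-0.033,-0.006,0],"roll":-0.2}]'
```

```text
time_s: 19.83
position: [0.5207, -0.1213, 0.0472]
tool_rot: [[-0.837, 0.548, -0.001], [0.548, 0.837, 0.0], [0.001, -0.0, -1.0]]
ft_force: [-2.3, 4.8, 2.1]
grip_width: 0.0003
gripper_force: 2.2
```

```bash
python3 -m jog '[{"linear":[-0.033,-0.006,0],"roll":-0.2},{"linear":[-0.033,-0.006,0],"roll":-0.2},{"linear":[-0.033,-0.006,0],"roll":-0.2},{"linear":[-0.033,-0.006,0],"roll":-0.2},{"linear":[-0.033,-0.006,0],"roll":-0.2},{"linear":[-0.033,-0.006,0],"roll":-0.2},{"linear":[-0.033,-0.006,0],"roll":-0.2},{"linear":[-0.033,-0.006,0],"roll":-0.2},{"linear":[-0.033,-0.006,0],"roll":-0.2},{"linear":[-0.033,-0.006,0],"roll":-0.2}]'
```

```text
time_s: 20.67
position: [0.5309, -0.1298, 0.0472]
tool_rot: [[-0.919, 0.394, -0.002], [0.394, 0.919, 0.0], [0.002, -0.0, -1.0]]
ft_force: [-3.1, 4.1, 2.2]
grip_width: -0.0001
gripper_force: 2.2
```

```bash
python3 -m jog '[{"linear":[-0.02,-0.004,0],"roll":-0.12},{"linear":[-0.02,-0.004,0],"roll":-0.12},{"linear":[-0.02,-0.004,0],"roll":-0.12},{"linear":[-0.02,-0.004,0],"roll":-0.12},{"linear":[-0.02,-0.004,0],"roll":-0.12},{"linear":[-0.02,-0.004,0],"roll":-0.12},{"linear":[-0.02,-0.004,0],"roll":-0.12},{"linear":[-0.02,-0.004,0],"roll":-0.12}]' |grep -E "pos|ft|gripper"; python3 -m jog '[{"linear":[-0.02,-0.004,0],"roll":-0.12},{"linear":[-0.02,-0.004,0],"roll":-0.12}]' |grep -E "pos|ft|gripper"; python3 -m jog '[{"linear":[-0.02,-0.004,0],"roll":-0.12},{"linear":[-0.02,-0.004,0],"roll":-0.12}]' |grep -E "pos|ft|gripper|rot"
```

```text
position: [0.5363, -0.1334, 0.0472]
ft_force: [-4.1, 4.7, 2.5]
gripper_force: 2.2
position: [0.5377, -0.1342, 0.0472]
ft_force: [-3.5, 4.0, 2.9]
gripper_force: 2.2
position: [0.5391, -0.1349, 0.0471]
tool_rot: [[-0.961, 0.276, -0.002], [0.276, 0.961, 0.0], [0.002, -0.0, -1.0]]
ft_force: [-3.8, 3.8, 2.9]
gripper_force: 2.2
```

```bash
python3 -m jog '[{"linear":[-0.02,-0.004,0],"roll":-0.12},{"linear":[-0.02,-0.004,0],"roll":-0.12}]' |grep -E "pos|ft|gripper"; python3 -m jog '[{"linear":[-0.02,-0.004,0],"roll":-0.12},{"linear":[-0.02,-0.004,0],"roll":-0.12}]' |grep -E "pos|ft|gripper|rot"
```

```text
position: [0.5406, -0.1357, 0.0472]
ft_force: [-4.2, 3.9, 1.9]
gripper_force: 2.2
position: [0.542, -0.1364, 0.0471]
tool_rot: [[-0.972, 0.236, -0.002], [0.236, 0.972, 0.0], [0.002, -0.0, -1.0]]
ft_force: [-2.7, 3.9, 3.9]
gripper_force: 2.2
```

```bash
python3 -m jog '[{"linear":[-0.015,-0.003,0],"roll":-0.09},{"linear":[-0.015,-0.003,0],"roll":-0.09}]' |grep -E "pos|ft|gripper"
```

```text
position: [0.5424, -0.1367, 0.0471]
ft_force: [-8.4, 5.1, 5.5]
gripper_force: 4.6
```

```bash
python3 -m jog '[{"linear":[-0.01,-0.002,0],"roll":-0.06},{"linear":[-0.01,-0.002,0],"roll":-0.06}]' |grep -E "pos|ft|gripper|rot"
```

```text
position: [0.5425, -0.1368, 0.0471]
tool_rot: [[-0.978, 0.21, -0.005], [0.21, 0.978, 0.001], [0.005, 0.0, -1.0]]
ft_force: [-11.6, 4.5, 7.7]
gripper_force: 5.9
```

At the stop. I'll back off gently, then lift and move away.

```bash
python3 -m jog '[{"linear":[0,0,0],"roll":0},{"linear":[0.02,0,0],"roll":0},{"linear":[0.08,0,0],"roll":0},{"linear":[0.25,0,0],"roll":0},{"linear":[0.25,0,0],"roll":0},{"linear":[0,0,-0.5],"roll":0},{"linear":[0,0,-0.9],"roll":0},{"linear":[0,0,-0.9],"roll":0},{"linear":[0.9,0,-0.2],"roll":0},{"linear":[0.9,0,0],"roll":0},{"linear":[0.5,0,0],"roll":0},{"linear":[0,0,0],"roll":0}]'; python3 -c "
from h import *
a=optics.get_image('scene')[:,:,::-1].copy()
cv2.imwrite('pics/f0.png',crop(a,180,120,260,190,3))"
```

```text
time_s: 23.33
position: [0.4281, -0.1121, 0.1477]
tool_rot: [[-0.977, 0.212, -0.001], [0.212, 0.977, -0.001], [0.001, -0.001, -1.0]]
ft_force: [1.2, -0.5, 0.2]
grip_width: 0.0
gripper_force: 0.0
```

View pics/f0.png

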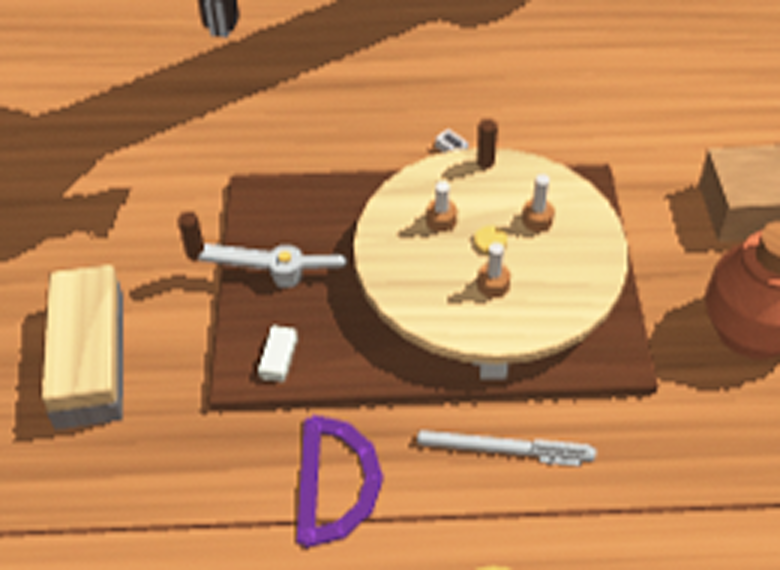

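The lever now points right (knob crop (188,217)), the peg is in its click position at (487,125), and everything else is where it was. I'll check the knob angle, then hand in.

```bash
python3 -c "
from h import *
k=plane('scene',180+188.5/3,120+218/3,.07); d=k[:2]-[.577,-.066]; print(k.round(4),np.degrees(np.arctan2(d[1],d[0]))%360)
p=plane('scene',180+487/3,120+124/3,.091); print(p.round(4))
if abs(np.degrees(np.arctan2(d[1],d[0]))%360-259)<6: print(env.close_job())"
```

```text
[ 0.5632 -0.1384  0.07  ] 259.24127027332213
[0.4871 0.1013 0.091 ]
the job is handed in; nothing more can be done
None
```

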